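Put the sauce-check kit back in its fitted trays

ROBOT

A 6-joint arm with a two-finger parallel gripper is mounted at the origin on a cart in front of the work surface, level with it; the furniture and walls round the work are solid. World frame = base frame: x ahead of the robot, y to its left, z up, the work surface at z = 0. Lengths are in m, angles in degrees, forces in N, time in s.
With the tool pointing down it reaches from about 0.35 to 0.875 m from the base axis. Payload 4.2 kg.
Tool frame: the origin (TCP) lies on the front face of the gripper's body, between the roots of the fingers; the fingertips stand 70 mm ahead of it and the grasp point (between the pads) lies 51 mm ahead of it (r.nose_length is the distance from the TCP to the fingertips, in m); z points along the fingers, y is the direction in which the jaws open and shut (so a half turn about z gives the same grasp; the last joint's range is limited). The gripper opens to 87 mm and grips with 3 to 60 N. Pads are 19 mm wide; open, the fingers measure 117 mm over their backs; the gripper's body (75 mm by 190 mm) begins 51 mm behind the grasp point.
Start: joints at [90.734, 22.042, 0.453, 0, -68.411, -14.817], TCP at [0.152, 0.606, 0.292] pointing down, gripper open.
Joint ranges: [-179.83, 179.83], [-69.29, 118.12], [-61.27, 80.66], [-181.25, 117.63], [-171.15, -9.14], [-177.46, 177.46]. Speed limits (degrees/s): [159.86, 159.86, 180, 180, 180, 180].

INTERFACE

Orientations are given as a 3x3 rotation matrix whose columns are the frame's x, y, z axes.
In Python, from station import telemetry, capture, order, r gives the robot as it stands.
- The arm moves only by the tool drive_tool, never from a script. Its argument "series" is a list of rows, each a list of 4 numbers: the shift along the tool's x, y, z as a fraction of full scale, then the turn about the tool's z as a fraction of full scale. In form: [[dx, dy, dz, turn], ...]. A call has 1 to 10 rows; each row is the pose to reach, as a shift and turn from the pose commanded when the call began, along the tool's axes at that moment; what a row does not reach only later rows make up. Full scale, the value 1, is 0.12 m for a shift and 2 rad for a turn. A row lasts 1/8 s, in which the tool goes at most 62.5 mm and 10.7 degrees, less where a joint would pass 70% of its speed; a pose out of reach is approached as far as the arm can. A call with a number of a shift or a turn outside -1 to 1 is refused whole. A call with a gripper value outside its range is refused whole. "fingers" is the finger opening in mm, from 0 to 87, set as the call begins (left out, the last holds). The fingers move at their own pace and stop on an object; the grip force is fixed at half the most. Time passes only in rows, so rows that repeat a pose let the fingers close. It gives the time, the measured TCP pose, the force and the opening at its end, in the units of the state.
- telemetry.sense(): the state, without advancing time (a new reading comes with each control period).
- capture(name): name is "scene" or "top"; returns a dict with "color" (420x560x3 uint8, blue, green, red), "fx", "fy", "cx", "cy" (pixels), "eye" and "attitude" of the camera in the world. Camera axes: x right, y up, looking along -z (the intrinsics and any distortion apply to the point x, -y, -z); pixel columns grow to the right and rows downward; lengths in m; the calibration is good to about 2 mm. A picture is of the moment at which its call begins. There is no depth.
- order.finish_job(): hands the job in, once; it reports no verdict.
The state is a dict: "time_s": time; "joints": joint angles; "joint_velocities": joint speeds; "effort": joint torques, N m; "tcp_pos": TCP position; "ee_rot": TCP orientation; "wrist_force": force on the tool from outside, world axes, zero at the start; "moment": the same for the moment, N m; "gripper_width": opening from 0.0 (shut) to 1.0 (fully open).
Only numpy, scipy, OpenCV 4.12 (cv2) and the standard library are available. Lean on these libraries where they do the work, as an engineer would, in place of code of your own. Each camera call takes 0.05 s, during which the arm holds its last target. There are 200 camera calls.

TASK

Tidy the sauce-check kit: lay the probe thermometer, the marker pen, the kitchen timer and the small sauce pot each in the low steel-rimmed tray that fits its shape and size (long tray for the thermometer, shorter one for the pen, large round one for the timer, small round one for the pot). Each must end flat on the tray's black floor, wholly inside the rim, the timer and the pot upright; do not push the two empty steel cups about.

Things in the scene. Friction and masses are not known exactly. Their poses are not given: they have to be found in the camera images.
- thermometer: yellow probe thermometer, lying flat, 178 x 26 x 18 mm, 60 g, long along its own y. Origin: mid-length, on the underside; z up. The yellow body (26 wide, 17 high) spans y = +23 to +89 mm and holds the weight: grip it at about y = +50. The rest is the probe, a 3.6 mm steel rod 8 mm above the underside. Either end may go to either end of its tray.
- marker_mid (a point): white marker pen with a black cap, lying flat, 135 mm long, 17 mm wide, 16 mm high, about 20 g. This point is its centre, on its axis at mid-length, 8 mm above what it lies on; long axis = its own y. The pen is round and may roll about y when pushed. Hold it by the middle. Either end may go to either end of its tray.
- kitchen_timer: round twist kitchen timer: white base 62 mm across and 18 mm high, red top 54 mm across from there up to 36 mm, 40 mm high in all with its bar; about 90 g. Upright at the start. Origin: centre of the underside, z up. It may face any way.
- sauce_pot: round portion pot of red sauce with a pale see-through lid, 36 mm high: lid 53 mm across from 30 to 36 mm up, body tapering below it to about 40-48 mm at the foot; about 50 g. Upright at the start. Origin: centre of the underside, z up. It may face any way.
- thermometer_tray: longest tray, for the thermometer. Rectangular recess 198 x 46 mm, long along its own x. Fixed to the table (its place changes from start to start). The lip is 4 mm wide and its top is 6 mm above the table; the black rubber floor of the recess is 3 mm above the table. Origin: centre of the underside, on the table.
- marker_tray: shorter, narrower long tray, for the marker pen. Rectangular recess 155 x 36 mm, long along its own x. Fixed to the table (its place changes from start to start). The lip is 4 mm wide and its top is 6 mm above the table; the black rubber floor of the recess is 3 mm above the table. Origin: centre of the underside, on the table.
- timer_tray: large round tray, for the kitchen timer. Round recess 80 mm across. Fixed to the table (its place changes from start to start). The lip is 4 mm wide and its top is 6 mm above the table; the black rubber floor of the recess is 3 mm above the table. Origin: centre of the underside, on the table.
- pot_tray: small round tray, for the sauce pot. Round recess 63 mm across. Fixed to the table (its place changes from start to start). The lip is 4 mm wide and its top is 6 mm above the table; the black rubber floor of the recess is 3 mm above the table. Origin: centre of the underside, on the table.
- cup_left: empty open steel cup at the left of the trays, 68 mm across the rim, 42 mm high, loose; leave it alone. Origin: centre of the underside.
- cup_right: empty open steel cup at the right of the trays, 60 mm across the rim, 38 mm high, loose; leave it alone. Origin: centre of the underside.
Things that resemble listed ones, but are neither listed nor needed, are in the scene too. Several things look just like the part that bears marker_mid: the one meant starts farthest to the robot's right.

How it is judged (in metres and radians):
At the end, for the whole second after the job is handed in: All flat on the floors of their own trays: timer and pot upright and within 12 mm of the tray centre, thermometer and pen within 15 mm of it and lying along the tray (0.17 and 0.2 rad, either way round); timer, pot and thermometer at rest; cups within 30 mm of their starts (horizontal distance between kitchen_timer and timer_tray below 0.012 m and z of kitchen_timer in the frame of timer_tray between 0.0005 and 0.0055 m and angle between each of kitchen_timer, sauce_pot, thermometer's own z axis and vertical below 0.08 rad and linear speed of each of kitchen_timer, sauce_pot, thermometer below 0.02 m/s and horizontal distance between sauce_pot and pot_tray below 0.012 m and z of sauce_pot in the frame of pot_tray between 0.0005 and 0.0055 m and horizontal distance between thermometer and thermometer_tray below 0.015 m and z of thermometer in the frame of thermometer_tray between 0.0005 and 0.0055 m and angle between the y axis of thermometer and the x axis of thermometer_tray, either way round below 0.17 rad and horizontal distance between marker_mid and marker_tray below 0.015 m and z of marker_mid in the frame of marker_tray between 0.008 and 0.0145 m and angle between the y axis of marker_mid and the x axis of marker_tray, either way round below 0.2 rad and distance of each of cup_left, cup_right from where it was at the start of the episode below 0.03 m); the robot touches nothing.
It fails at once if a steel cup is pushed more than 30 mm or tipped over (distance of any of cup_left, cup_right from where it was at the start of the episode above 0.03 m or angle between any of cup_left, cup_right's own z axis and vertical above 0.5 rad).
It also fails if it takes over 109 s, if anything falls off the work surface, if the arm or the gripper's body presses on something with over 40 N, if the wrist force passes 120 N, or if a joint passes its speed limit or range.

## Working session

There is one attempt and no reset: what is moved stays moved. The work goes in short steps, Python scripts to look and compute and a tool call to move; the robot and the scene stay as the last step left them, time stands still between calls to the robot, and variables do not carry over. Pictures are saved under pics/ and viewed, about 12 in all and at most 16, crops included, and the job is handed in when it is done.

Besides the shell and the picture viewer there is one more tool, called after "Request:" as name(argument=value, ...) on one line, values as JSON. drive_tool: Moves the arm, as the interface text tells. Shift numbers are shares of 0.12 m and turn numbers shares of 2 rad, none past 1 either way. Its arguments: {"type":"object","properties":{"series":{"type":"array","items":{"type":"array","items":{"type":"number","minimum":-1,"maximum":1}}},"fingers":{"type":"number"}},"required":["series"]}

```bash
mkdir -p pics; ls; python3 - <<'E'
from station import telemetry,capture,order,r
import cv2,json
s=telemetry.sense();print(s)
for n in("scene","top"):
    c=capture(n);cv2.imwrite(f"pics/{n}0.png",c["color"]);print(n,{k:v for k,v in c.items() if k!="color"})
E
```

```text
pics
{'time_s': 0.0, 'joints': array([ 9.07339065e+01,  2.20908219e+01,  3.79324910e-01, -2.95742257e-02,
       -6.84117233e+01, -1.48153949e+01]), 'joint_velocities': array([ 0.04550914, -0.02381904, -0.10924062, -0.09941515,  0.02906223,
        0.06492929]), 'effort': array([-1.18858334e-04, -3.90671253e+01,  1.87405300e+01,  4.21984345e+00,
        1.09161210e-02, -1.88376084e-04]), 'tcp_pos': array([0.15193955, 0.60577822, 0.29115418]), 'ee_rot': array([[ 9.69904344e-01, -2.43485851e-01, -4.52374123e-04],
       [-2.43486256e-01, -9.69901950e-01, -2.15652399e-03],
       [ 8.63245361e-05,  2.20176887e-03, -9.99997572e-01]]), 'wrist_force': array([ 0.09633262,  0.41746095, -0.24135298]), 'moment': array([-0.04563356, -0.00543897,  0.01971334]), 'gripper_width': 1.0004961499531908}
scene {'fx': 379.37922870583157, 'fy': 379.37922870583157, 'cx': 280.63797626747623, 'cy': 208.22535922010726, 'eye': array([-0.23299752, -0.67402886,  0.5771967 ]), 'attitude': array([[ 0.6894918 ,  0.34094818, -0.63902691],
       [-0.72411201,  0.30473585, -0.6187066 ],
       [-0.01621248,  0.88932019,  0.45699754]])}
top {'fx': 406.87215929209736, 'fy': 406.87215929209736, 'cx': 275.6516712755825, 'cy': 202.52905711901948, 'eye': array([0.29902257, 0.01758191, 1.30748335]), 'attitude': array([[-0.01680729,  0.98753304, -0.15651203],
       [-0.99983781, -0.01558668,  0.00902297],
       [ 0.00647097,  0.15663829,  0.98763484]])}
```

View pics/top0.png

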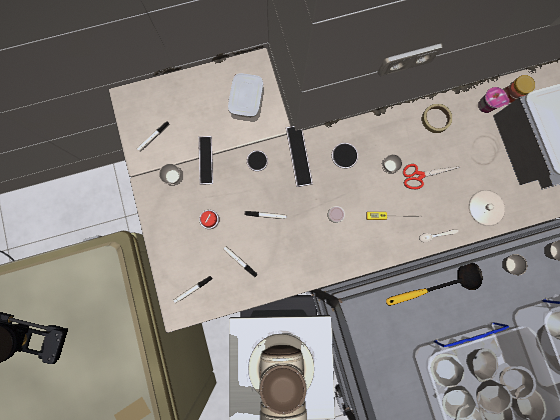

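View pics/scene0.png

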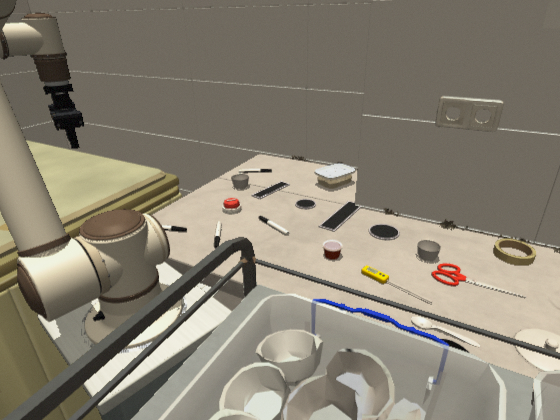

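Both views agree. In the top view, the pens are at (153,136), (265,215), (240,261) and (192,290); the rightmost, (265,215), is the one meant. The timer is at (208,219), the pot at (336,214) and the thermometer body at (377,215). Trays: pen (206,160), pot (257,160), thermometer (300,157), timer (344,155). Cups: (171,175) and (392,163). Next I'll measure these.

```bash
cat > h.py <<'E'
import numpy as np,cv2
from station import telemetry,capture,order,r
def ray(c,uv,z):
    u,v=uv;d=c["attitude"]@np.array([(u-c["cx"])/c["fx"],-(v-c["cy"])/c["fy"],-1.])
    return c["eye"]+d*(z-c["eye"][2])/d[2]
def proj(c,p):
    q=c["attitude"].T@(np.asarray(p)-c["eye"]);return np.array([c["cx"]+c["fx"]*q[0]/-q[2],c["cy"]-c["fy"]*q[1]/-q[2]])
def topz(c,z,x0,x1,y0,y1,s=1000):
    # rectified plane image at height z: rows = x descending, cols = y descending
    W,H=int((y1-y0)*s),int((x1-x0)*s)
    src=np.float32([proj(c,(x1,y1,z)),proj(c,(x1,y0,z)),proj(c,(x0,y0,z)),proj(c,(x0,y1,z))])
    M=cv2.getPerspectiveTransform(src,np.float32([[0,0],[W,0],[W,H],[0,H]]))
    return cv2.warpPerspective(c["color"],M,(W,H),flags=cv2.INTER_CUBIC)
E
python3 - <<'E'
from h import *
c=capture("top")
im=c["color"].astype(int);b,g,rr=im[...,0],im[...,1],im[...,2]
def blob(name,mask,box,z):
    u0,v0,u1,v1=box
    m=np.zeros(mask.shape,np.uint8);m[v0:v1,u0:u1]=mask[v0:v1,u0:u1]
    n,l,st,ce=cv2.connectedComponentsWithStats(m);i=1+np.argmax(st[1:,4]);
    ys,xs=np.nonzero(l==i);P=np.array([ray(c,(x,y),z)[:2] for x,y in zip(xs,ys)])
    (cx,cy),(w,h),a=cv2.minAreaRect((P*1000).astype(np.float32));ev,V=np.linalg.eigh(np.cov(P.T));d=V[:,1]
    print(name,"mean",P.mean(0).round(4),"rect",round(cx,1),round(cy,1),"size",round(w,1),round(h,1),"axis deg",round(np.degrees(np.arctan2(d[1],d[0])),1),"px",st[i,4])
dark=im.max(2)<60
blob("penTray",dark,(190,130,222,190),.003)
blob("potTray",dark,(240,145,275,176),.003)
blob("thTray",dark,(282,122,318,192),.003)
blob("timTray",dark,(325,138,362,172),.003)
blob("timer red",(rr>g+60),(190,200,228,238),.036)
blob("thermo",(rr>b+80)&(g>b+60),(355,205,400,226),.017)
blob("pot",(rr>g+12)&(rr>0),(322,203,350,226),.036)
blob("pencap",dark,(240,205,265,225),.012)
blob("penwhite",im.min(2)>185,(255,205,295,225),.012)
big=topz(c,.01,.28,.52,-.22,.28,1600)
cv2.imwrite("pics/a.png",big);print(big.shape)
E
```

```text
penTray mean [0.6527 0.2349] rect 653.6 235.0 size 154.5 33.6 axis deg -177.9 px 470
potTray mean [0.6485 0.0655] rect 648.9 66.5 size 56.1 54.4 axis deg 133.3 px 248
thTray mean [ 0.6602 -0.0743] rect 664.5 -74.1 size 197.5 43.3 axis deg -170.5 px 735
timTray mean [ 0.6615 -0.2259] rect 661.6 -226.7 size 73.0 75.5 axis deg -176.9 px 418
timer red mean [0.4531 0.2185] rect 453.2 217.8 size 47.7 47.1 axis deg -142.5 px 188
thermo mean [ 0.4559 -0.3177] rect 456.4 -316.3 size 61.7 22.6 axis deg 90.2 px 110
pot mean [ 0.4613 -0.1837] rect 461.3 -182.8 size 43.6 44.4 axis deg 163.1 px 169
pencap mean [0.4702 0.0828] rect 470.2 83.4 size 42.7 14.0 axis deg 80.9 px 60
penwhite mean [0.464  0.0186] rect 464.0 18.2 size 84.2 10.5 axis deg 83.7 px 87
(384, 800, 3)
```

View pics/a.png

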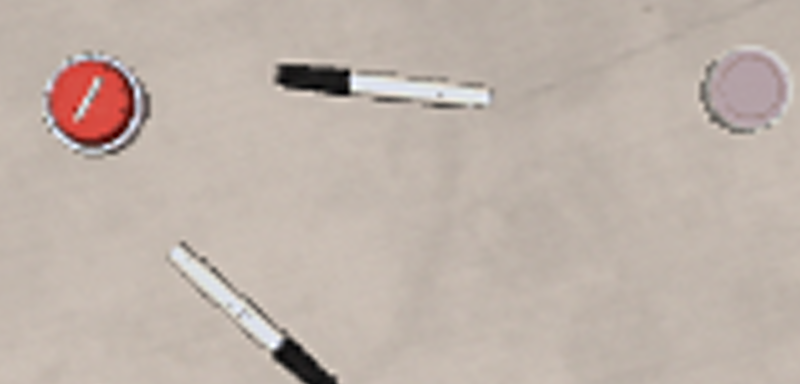

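Measured sizes match the list: trays 154 and 197 mm long, pen 136 mm, red top and thermometer body as given. I'll go above the timer first.

Request:
drive_tool(series=[[0.9,0.12,0,0.2],[0.9,0.12,0,0.4],[0.9,0.12,0,0.6],[0.9,0.12,0,0.66],[0.9,0.12,0,0.66],[0.9,0.12,0,0.66],[0.9,0.12,0,0.66],[0.9,0.12,0,0.66]], fingers=87)

```text
time_s: 1.15
tcp_pos: [0.2532, 0.5658, 0.2918]
ee_rot: [[0.007, -1.0, -0.0], [-1.0, -0.007, -0.001], [0.001, 0.0, -1.0]]
wrist_force: [-1.0, 0.4, -0.2]
gripper_width: 1.0
```

Request:
drive_tool(series=[[0.97,-0.56,0.2,0],[0.97,-0.56,0.2,0],[0.97,-0.56,0.2,0],[0.97,-0.56,0.2,0]])

```text
time_s: 1.65
tcp_pos: [0.3215, 0.4496, 0.2685]
ee_rot: [[0.006, -1.0, 0.0], [-1.0, -0.006, 0.001], [-0.001, -0.0, -1.0]]
wrist_force: [0.0, -0.8, -0.5]
gripper_width: 0.998
```

Request:
drive_tool(series=[[0.97,-0.56,0.2,0],[0.97,-0.56,0.2,0],[0.97,-0.56,0.2,0],[0.97,-0.56,0.2,0]])

```text
time_s: 2.15
tcp_pos: [0.3892, 0.3348, 0.2445]
ee_rot: [[0.006, -1.0, 0.001], [-1.0, -0.006, 0.001], [-0.001, -0.001, -1.0]]
wrist_force: [0.4, 0.5, 0.5]
gripper_width: 1.0
```

Request:
drive_tool(series=[[0.97,-0.56,0.2,0],[0.97,-0.56,0.2,0],[0.97,-0.56,0.2,0],[0.97,-0.56,0.2,0],[0.97,-0.56,0.2,0]])

```text
time_s: 2.78
tcp_pos: [0.4566, 0.2197, 0.2208]
ee_rot: [[0.008, -1.0, 0.001], [-1.0, -0.008, 0.001], [-0.001, -0.001, -1.0]]
wrist_force: [-0.7, 0.3, -0.3]
gripper_width: 0.996
```

```bash
cat >> h.py <<'E'
def go(x,y,z,yaw=None):
    "how far in tool axes, in full-scale units"
    s=telemetry.sense();R=s["ee_rot"];d=R.T@(np.array([x,y,z])-s["tcp_pos"])
    yw=np.degrees(np.arctan2(R[1,0],R[0,0]))
    t=0 if yaw is None else ((yw-yaw+180)%360-180)/114.59
    print("t",round(s["time_s"],2),"pos",s["tcp_pos"].round(4),"yaw",round(yw,1),"j6",s["joints"][5].round(1),"F",s["wrist_force"].round(1),"w",round(s["gripper_width"]*87,1))
    print("shift",(d/.12).round(3),"turn",round(t,3))
E
python3 - <<'E'
from h import *
go(.453,.218,.094,-90)
for n in("top","scene"):
    c=capture(n);p=proj(c,(.453,.218,.03)).astype(int);print(n,p)
    u,v=p;x0,y0=max(0,u-70),max(0,v-60);globals()[n]=cv2.resize(c["color"][y0:y0+120,x0:x0+140],(420,360),interpolation=cv2.INTER_CUBIC)
cv2.imwrite("pics/b.png",np.hstack([top,scene])[:, :800])
E
```

```text
t 2.77 pos [0.4566 0.2197 0.2208] yaw -89.6 j6 -43.7 F [-0.7  0.3 -0.3] w 86.7
shift [0.015 0.031 1.056] turn 0.004
top [208 218]
scene [230 202]
```

View pics/b.png

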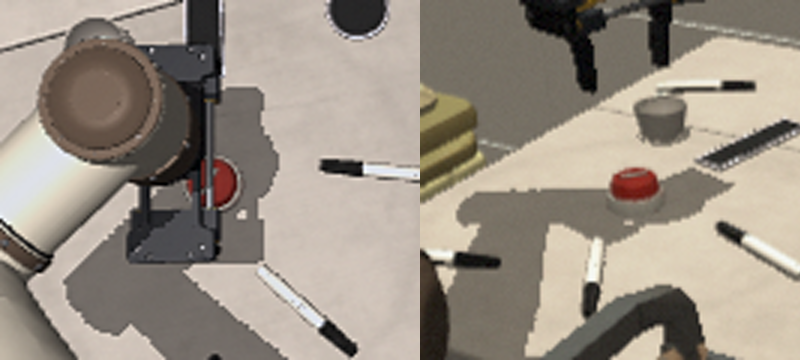

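The left half shows the gripper above the timer, with the red top at its centre. The right half has the red top at scene pixel (232,203) against (230,202) predicted, so the position holds. Descending and gripping the red top.

Request:
drive_tool(series=[[0.015,0.03,0.4,0],[0.015,0.03,0.8,0],[0.015,0.03,1.0,0],[0.015,0.03,1.0,0],[0.015,0.03,1.0,0]])

```text
time_s: 3.5
tcp_pos: [0.4536, 0.2171, 0.1014]
ee_rot: [[0.006, -1.0, 0.002], [-1.0, -0.006, 0.001], [-0.001, -0.002, -1.0]]
wrist_force: [0.5, 0.5, 0.7]
gripper_width: 0.996
```

Request:
drive_tool(series=[[0,0,0.06,0],[0,0,0.06,0]])

```text
time_s: 3.75
tcp_pos: [0.453, 0.216, 0.0933]
ee_rot: [[0.005, -1.0, 0.0], [-1.0, -0.005, 0.0], [-0.0, -0.0, -1.0]]
wrist_force: [-0.4, 0.4, 0.2]
gripper_width: 0.999
```

Request:
drive_tool(series=[[0,0,0,0],[0,0,0,0],[0,0,0,0],[0,0,0,0],[0,0,0,0],[0,0,0,0]], fingers=40)

```text
time_s: 4.5
tcp_pos: [0.4532, 0.2161, 0.0932]
ee_rot: [[0.005, -1.0, 0.0], [-1.0, -0.005, 0.0], [-0.0, -0.0, -1.0]]
wrist_force: [1.3, 0.6, 0.5]
gripper_width: 0.611
```

Request:
drive_tool(series=[[0,0,-0.2,0],[0,0,-0.5,0],[0,0,-0.8,0],[0,0,-0.8,0]])

```text
time_s: 5.0
tcp_pos: [0.454, 0.2168, 0.1916]
ee_rot: [[0.005, -1.0, 0.004], [-1.0, -0.005, 0.004], [-0.004, -0.005, -1.0]]
wrist_force: [-0.5, 0.4, -0.9]
gripper_width: 0.61
```

```bash
python3 - <<'E'
from h import *
go(.6615,-.226,.19,-90)
E
```

```text
t 5.0 pos [0.454  0.2168 0.1916] yaw -89.7 j6 -43.8 F [-0.5  0.4 -0.9] w 53.1
shift [ 3.699 -1.71   0.007] turn 0.003
```

Timer held: the opening is 53 mm against its 54 mm top. Carrying it to the large round tray.

Request:
drive_tool(series=[[0.4,-0.2,0,0],[0.8,-0.4,0,0],[0.93,-0.43,0,0],[0.93,-0.43,0,0]])

```text
time_s: 5.5
tcp_pos: [0.5045, 0.1034, 0.1878]
ee_rot: [[0.003, -1.0, -0.003], [-1.0, -0.003, -0.001], [0.001, 0.003, -1.0]]
wrist_force: [-0.5, -0.7, 0.1]
gripper_width: 0.611
```

Request:
drive_tool(series=[[0.4,-0.2,0,0],[0.8,-0.4,0,0],[0.93,-0.43,0,0],[0.93,-0.43,0,0]])

```text
time_s: 6.0
tcp_pos: [0.5569, -0.0067, 0.1883]
ee_rot: [[0.004, -1.0, -0.002], [-1.0, -0.004, 0.0], [-0.0, 0.002, -1.0]]
wrist_force: [0.4, 0.9, -1.7]
gripper_width: 0.612
```

Request:
drive_tool(series=[[0.4,-0.2,0,0],[0.8,-0.4,0,0],[0.93,-0.43,0,0],[0.93,-0.43,0,0]])

```text
time_s: 6.5
tcp_pos: [0.609, -0.1174, 0.1885]
ee_rot: [[0.005, -1.0, -0.001], [-1.0, -0.005, 0.0], [-0.0, 0.001, -1.0]]
wrist_force: [0.2, 0.5, -0.7]
gripper_width: 0.611
```

Request:
drive_tool(series=[[0.4,-0.2,0,0],[0.8,-0.4,0,0],[0.92,-0.43,0,0],[0.92,-0.43,0,0],[0.92,-0.43,0,0]])

```text
time_s: 7.12
tcp_pos: [0.6612, -0.2262, 0.1892]
ee_rot: [[0.007, -1.0, -0.001], [-1.0, -0.007, 0.001], [-0.001, 0.001, -1.0]]
wrist_force: [-0.3, -0.3, -0.4]
gripper_width: 0.614
```

```bash
python3 - <<'E'
from h import *
go(.6615,-.2265,.0975,-90)
c=capture("scene");u,v=proj(c,(.6615,-.226,.05)).astype(int);print(u,v)
x0,y0=u-80,v-70
cv2.imwrite("pics/c.png",cv2.resize(c["color"][y0:y0+120,x0:x0+160],(800,600),interpolation=cv2.INTER_CUBIC))
# predicted tray centre and timer top (held) in crop
print((proj(c,(.6615,-.226,.003))-[x0,y0])*5)
E
```

```text
t 7.12 pos [ 0.6612 -0.2262  0.1892] yaw -89.6 j6 6.1 F [-0.3 -0.3 -0.4] w 53.4
shift [ 0.003 -0.003  0.764] turn 0.003
385 217
[393.09558181 424.14705842]
```

View pics/c.png

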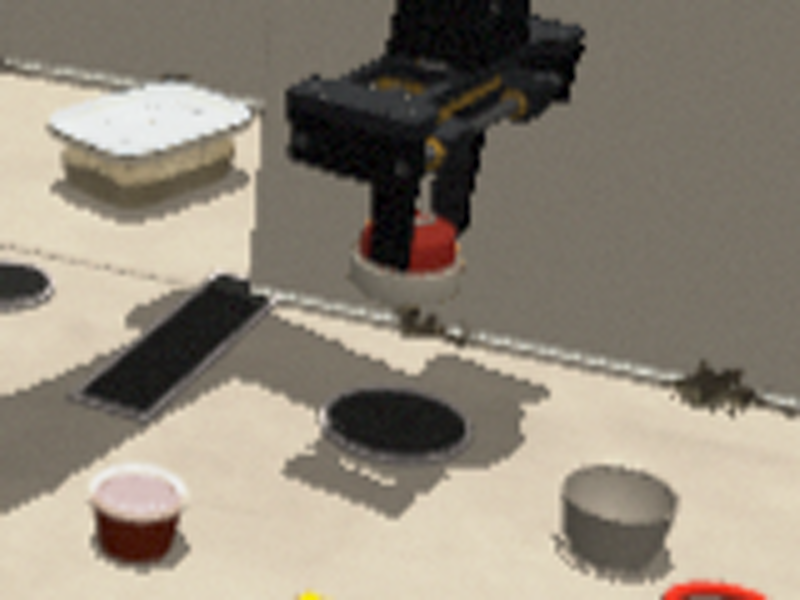

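The timer hangs upright over the tray. The tray centre is at crop (396,425) against (393,424) predicted. Lowering and releasing.

Request:
drive_tool(series=[[0,0,0.3,0],[0,0,0.6,0],[0,0,0.7,0],[0,0,0.75,0],[0,0,0.77,0],[0,0,0.77,0],[0,0,0.77,0]])

```text
time_s: 8.05
tcp_pos: [0.6621, -0.2283, 0.0977]
ee_rot: [[0.005, -1.0, 0.002], [-1.0, -0.005, -0.0], [0.0, -0.002, -1.0]]
wrist_force: [-0.4, 0.2, -1.2]
gripper_width: 0.613
```

Request:
drive_tool(series=[[0,0,0,0],[0,0,0,0],[0,0,0,0],[0,0,0,0]], fingers=80)

```text
time_s: 8.55
tcp_pos: [0.6617, -0.2282, 0.0967]
ee_rot: [[0.005, -1.0, 0.0], [-1.0, -0.005, -0.0], [0.0, -0.0, -1.0]]
wrist_force: [0.8, 0.2, 0.1]
gripper_width: 0.903
```

Request:
drive_tool(series=[[0,0,-0.3,0],[0,0,-0.7,0],[0,0,-0.9,0],[0,0,-0.9,0]])

```text
time_s: 9.05
tcp_pos: [0.6627, -0.2284, 0.2075]
ee_rot: [[0.005, -1.0, 0.006], [-1.0, -0.005, -0.001], [0.001, -0.006, -1.0]]
wrist_force: [-0.4, 0.5, -0.2]
gripper_width: 0.914
```

```bash
python3 - <<'E'
from h import *
go(.461,-.183,.19,-90)
E
```

```text
t 9.05 pos [ 0.6627 -0.2284  0.2075] yaw -89.7 j6 6.1 F [-0.4  0.5 -0.2] w 79.5
shift [-0.387  1.68   0.137] turn 0.003
```

Request:
drive_tool(series=[[-0.1,0.4,0,0],[-0.19,0.8,0,0],[-0.19,0.84,0,0],[-0.19,0.84,0,0]], fingers=87)

```text
time_s: 9.55
tcp_pos: [0.5608, -0.206, 0.2042]
ee_rot: [[0.005, -1.0, -0.0], [-1.0, -0.005, -0.0], [0.0, 0.0, -1.0]]
wrist_force: [0.3, -0.9, 0.9]
gripper_width: 1.0
```

Request:
drive_tool(series=[[-0.1,0.4,0,0],[-0.19,0.8,0,0],[-0.19,0.84,0,0],[-0.19,0.84,0,0],[-0.19,0.84,0,0]])

```text
time_s: 10.18
tcp_pos: [0.4617, -0.1839, 0.2047]
ee_rot: [[0.005, -1.0, 0.001], [-1.0, -0.005, -0.0], [0.0, -0.001, -1.0]]
wrist_force: [-0.1, 1.2, -0.3]
gripper_width: 0.997
```

```bash
python3 - <<'E'
from h import *
go(.461,-.183,.087,-90)
c=capture("scene");u,v=proj(c,(.461,-.183,.036)).astype(int)
x0,y0=u-50,v-40
a=cv2.resize(c["color"][y0:y0+80,x0:x0+80],(400,400),interpolation=cv2.INTER_CUBIC)
print((proj(c,(.461,-.183,.036))-[x0,y0])*5)
u,v=proj(c,(.6615,-.226,.02)).astype(int);x0,y0=u-40,v-40
cv2.imwrite("pics/d.png",np.hstack([a,cv2.resize(c["color"][y0:y0+80,x0:x0+80],(400,400),interpolation=cv2.INTER_CUBIC)]))
E
```

```text
t 10.18 pos [ 0.4617 -0.1839  0.2047] yaw -89.7 j6 3.2 F [-0.1  1.2 -0.3] w 86.8
shift [-0.008  0.007  0.98 ] turn 0.003
[254.40241383 202.39570611]
```

View pics/d.png

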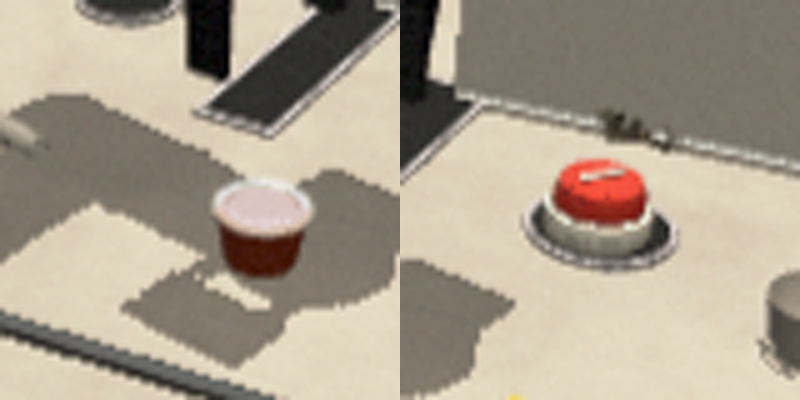

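The timer stands upright in the tray: base centre 600 against tray centre 602 in the right half. The pot lid is at (263,205) against (254,202) predicted, about 4 mm toward -y/+x, so I'll shift slightly.

Request:
drive_tool(series=[[0.01,0,0.4,0],[0.01,0,0.8,0],[0.01,0,0.98,0],[0.01,0,0.98,0],[0.01,0,0.98,0],[0.01,0,0.98,0]])

```text
time_s: 10.98
tcp_pos: [0.4609, -0.1849, 0.0883]
ee_rot: [[0.005, -1.0, 0.003], [-1.0, -0.005, -0.0], [0.0, -0.003, -1.0]]
wrist_force: [-0.0, 0.3, 1.3]
gripper_width: 0.995
```

Request:
drive_tool(series=[[0,0,0,0],[0,0,0,0],[0,0,0,0],[0,0,0,0],[0,0,0,0],[0,0,0,0]], fingers=40)

```text
time_s: 11.72
tcp_pos: [0.4602, -0.1849, 0.0873]
ee_rot: [[0.005, -1.0, 0.001], [-1.0, -0.005, -0.0], [0.0, -0.001, -1.0]]
wrist_force: [0.9, 1.5, 1.3]
gripper_width: 0.596
```

Request:
drive_tool(series=[[0,0,-0.2,0],[0,0,-0.5,0],[0,0,-0.85,0],[0,0,-0.85,0]])

```text
time_s: 12.22
tcp_pos: [0.4613, -0.185, 0.192]
ee_rot: [[0.005, -1.0, 0.007], [-1.0, -0.005, -0.001], [0.001, -0.007, -1.0]]
wrist_force: [-1.0, 0.5, -2.5]
gripper_width: 0.594
```

```bash
python3 - <<'E'
from h import *
go(.649,.0655,.19,-90)
E
```

```text
t 12.22 pos [ 0.4613 -0.185   0.192 ] yaw -89.7 j6 3.4 F [-1.   0.5 -2.5] w 51.7
shift [-2.079 -1.576  0.026] turn 0.003
```

Request:
drive_tool(series=[[-0.4,-0.3,0,0],[-0.8,-0.6,0,0],[-1.0,-0.78,0,0],[-1.0,-0.78,0,0]])

```text
time_s: 12.72
tcp_pos: [0.5533, -0.0627, 0.1873]
ee_rot: [[0.007, -1.0, -0.003], [-1.0, -0.007, -0.0], [0.0, 0.003, -1.0]]
wrist_force: [0.4, -0.7, -0.5]
gripper_width: 0.592
```

Request:
drive_tool(series=[[-0.4,-0.3,0,0],[-0.8,-0.6,0,0],[-1.0,-0.78,0,0],[-1.0,-0.78,0,0]])

```text
time_s: 13.22
tcp_pos: [0.6458, 0.0569, 0.1871]
ee_rot: [[0.006, -1.0, -0.003], [-1.0, -0.006, -0.001], [0.0, 0.003, -1.0]]
wrist_force: [-1.3, -0.6, -0.5]
gripper_width: 0.593
```

Request:
drive_tool(series=[[-0.08,-0.02,0,0],[-0.08,-0.02,0,0],[-0.08,-0.02,0,0]])

```text
time_s: 13.6
tcp_pos: [0.6477, 0.065, 0.1892]
ee_rot: [[0.004, -1.0, -0.0], [-1.0, -0.004, -0.0], [0.0, 0.0, -1.0]]
wrist_force: [0.3, -0.5, 0.6]
gripper_width: 0.595
```

```bash
python3 - <<'E'
from h import *
go(.649,.066,.091,-90)
c=capture("scene");u,v=proj(c,(.649,.066,.05)).astype(int)
x0,y0=u-50,v-50
cv2.imwrite("pics/e.png",cv2.resize(c["color"][y0:y0+100,x0:x0+100],(500,500),interpolation=cv2.INTER_CUBIC))
print((proj(c,(.649,.0655,.003))-[x0,y0])*5)
s=telemetry.sense()["tcp_pos"];print((proj(c,s-[0,0,.057])-[x0,y0])*5)
E
```

```text
t 13.6 pos [0.6477 0.065  0.1892] yaw -89.8 j6 -19.7 F [ 0.3 -0.5  0.6] w 51.8
shift [-0.008 -0.011  0.819] turn 0.002
[254.2786532  318.32155599]
[256.20953816 139.77407872]
```

View pics/e.png

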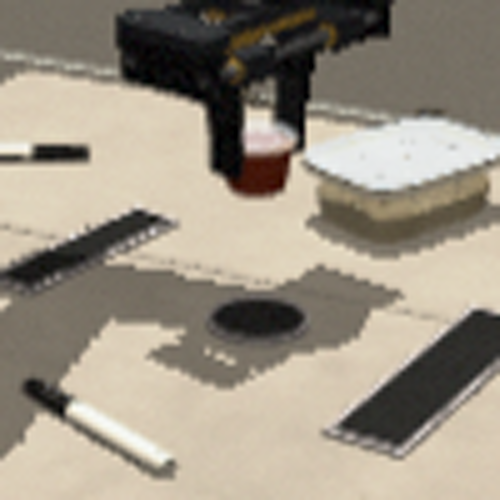

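The pot is upright in the gripper over the small tray. Its right lid edge at 300 implies a centre of about 258, and the tray centre is (258,318) against (254,318) predicted. Lowering.

Request:
drive_tool(series=[[-0.01,-0.01,0.3,0],[-0.01,-0.01,0.6,0],[-0.01,-0.01,0.75,0],[-0.01,-0.01,0.8,0],[-0.01,-0.01,0.82,0],[-0.01,-0.01,0.82,0],[-0.01,-0.01,0.82,0]])

```text
time_s: 14.52
tcp_pos: [0.6499, 0.0671, 0.0917]
ee_rot: [[0.005, -1.0, 0.002], [-1.0, -0.005, 0.001], [-0.001, -0.002, -1.0]]
wrist_force: [0.3, 0.3, 0.4]
gripper_width: 0.594
```

Request:
drive_tool(series=[[0,0,0,0],[0,0,0,0],[0,0,0,0],[0,0,0,0]], fingers=80)

```text
time_s: 15.02
tcp_pos: [0.6494, 0.0669, 0.0907]
ee_rot: [[0.005, -1.0, 0.0], [-1.0, -0.005, 0.0], [-0.0, -0.0, -1.0]]
wrist_force: [-0.4, -0.2, -0.5]
gripper_width: 0.896
```

Request:
drive_tool(series=[[0,0,-0.3,0],[0,0,-0.7,0],[0,0,-0.85,0],[0,0,-0.85,0]])

```text
time_s: 15.52
tcp_pos: [0.6498, 0.0671, 0.194]
ee_rot: [[0.005, -1.0, 0.003], [-1.0, -0.005, 0.001], [-0.001, -0.003, -1.0]]
wrist_force: [0.2, 0.2, -0.5]
gripper_width: 0.921
```

```bash
python3 - <<'E'
from h import *
go(.466,.040,.19,-95.8)
E
```

```text
t 15.53 pos [0.6498 0.0671 0.194 ] yaw -89.7 j6 -19.8 F [ 0.2  0.2 -0.5] w 80.2
shift [0.219 1.533 0.029] turn 0.053
```

Request:
drive_tool(series=[[0.06,0.4,0,0],[0.1,0.75,0,0],[0.1,0.77,0,0],[0.1,0.77,0,0]], fingers=50)

```text
time_s: 16.02
tcp_pos: [0.557, 0.0545, 0.1917]
ee_rot: [[0.005, -1.0, -0.001], [-1.0, -0.005, -0.001], [0.001, 0.001, -1.0]]
wrist_force: [0.5, 0.0, 0.0]
gripper_width: 0.601
```

Request:
drive_tool(series=[[0.06,0.4,0,0.05],[0.12,0.76,0,0.05],[0.12,0.76,0,0.05],[0.12,0.76,0,0.05],[0.12,0.76,0,0.05]])

```text
time_s: 16.65
tcp_pos: [0.4674, 0.04, 0.1925]
ee_rot: [[-0.095, -0.995, 0.001], [-0.995, 0.095, 0.0], [-0.0, -0.001, -1.0]]
wrist_force: [1.5, 0.9, -0.3]
gripper_width: 0.571
```

```bash
python3 - <<'E'
from h import *
go(.466,.040,.076,-95.8)
c=capture("scene")
for n,p in(("f",(.466,.04,.012)),("g",(.649,.066,.02))):
    u,v=proj(c,p).astype(int);x0,y0=u-40,v-40
    globals()[n]=cv2.resize(c["color"][y0:y0+80,x0:x0+80],(400,400),interpolation=cv2.INTER_CUBIC)
    if n=="f":
        for q in((.4731,.108,.010),(.466,.0404,.010),(.4594,-.0275,.010)):
            print((proj(c,q)-[x0,y0])*5)
    else: print((proj(c,(.649,.066,.003))-[x0,y0])*5)
cv2.imwrite("pics/f.png",np.hstack([f,g]))
E
```

```text
t 16.65 pos [0.4674 0.04   0.1925] yaw -95.4 j6 -30.3 F [ 1.5  0.9 -0.3] w 49.7
shift [0.002 0.012 0.971] turn 0.003
[131.63754097 166.41418005]
[199.93155176 206.08287859]
[274.93814032 248.93965342]
[203.71455243 223.10193295]
```

View pics/f.png

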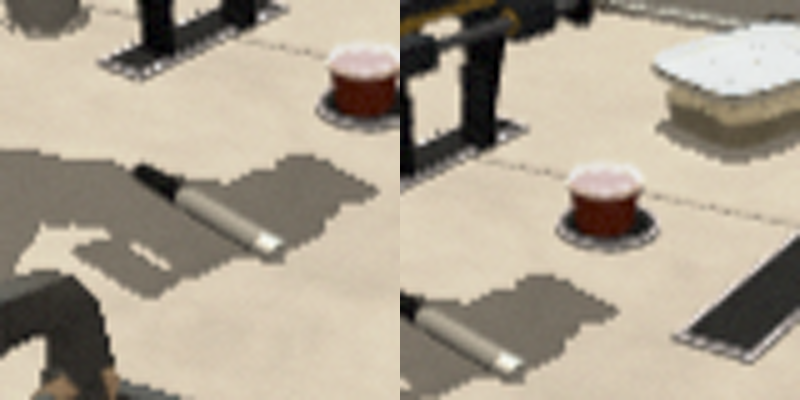

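The pot stands upright in its tray (centre about 605 against 610). The pen's ends are at (140,170) and (278,245), about 4 mm from prediction, which is fine. Descending on the pen.

Request:
drive_tool(series=[[0.02,0.005,0.4,0],[0.02,0.005,0.8,0],[0.02,0.005,0.93,0],[0.02,0.005,0.97,0],[0.02,0.005,0.975,0],[0.02,0.005,0.975,0]])

```text
time_s: 17.45
tcp_pos: [0.4659, 0.0376, 0.0765]
ee_rot: [[-0.095, -0.996, 0.002], [-0.996, 0.095, 0.001], [-0.001, -0.002, -1.0]]
wrist_force: [-0.8, -0.3, 0.4]
gripper_width: 0.574
```

Request:
drive_tool(series=[[0,0,0,0],[0,0,0,0],[0,0,0,0],[0,0,0,0],[0,0,0,0],[0,0,0,0]], fingers=5)

```text
time_s: 18.2
tcp_pos: [0.4652, 0.0374, 0.0758]
ee_rot: [[-0.095, -0.995, 0.0], [-0.995, 0.095, 0.0], [-0.0, -0.0, -1.0]]
wrist_force: [0.1, -0.0, 2.2]
gripper_width: 0.167
```

Request:
drive_tool(series=[[0,0,-0.2,0],[0,0,-0.5,0],[0,0,-0.8,0],[0,0,-0.8,0]])

```text
time_s: 18.7
tcp_pos: [0.4665, 0.0378, 0.1742]
ee_rot: [[-0.094, -0.996, 0.006], [-0.996, 0.094, 0.002], [-0.003, -0.006, -1.0]]
wrist_force: [-0.3, -0.5, -0.2]
gripper_width: 0.163
```

```bash
python3 - <<'E'
from h import *
go(.653,.235,.17,-177.9)
E
```

```text
t 18.7 pos [0.4665 0.0378 0.1742] yaw -95.4 j6 -30.1 F [-0.3 -0.5 -0.2] w 14.2
shift [-1.783 -1.392  0.048] turn 0.72
```

Pen held, opening 14 mm. Moving to its tray, then turning.

Request:
drive_tool(series=[[-0.4,-0.3,0,0],[-0.8,-0.6,0,0],[-0.89,-0.7,0,0],[-0.89,-0.7,0,0]])

```text
time_s: 19.2
tcp_pos: [0.5584, 0.1357, 0.1699]
ee_rot: [[-0.095, -0.995, -0.003], [-0.995, 0.095, -0.001], [0.001, 0.003, -1.0]]
wrist_force: [-0.6, -0.4, -1.1]
gripper_width: 0.163
```

Request:
drive_tool(series=[[-0.4,-0.3,0,0],[-0.8,-0.6,0,0],[-0.89,-0.7,0,0],[-0.89,-0.7,0,0]])

```text
time_s: 19.7
tcp_pos: [0.6518, 0.2332, 0.1703]
ee_rot: [[-0.096, -0.995, -0.003], [-0.995, 0.096, -0.001], [0.001, 0.003, -1.0]]
wrist_force: [0.3, 0.2, -0.3]
gripper_width: 0.16
```

Request:
drive_tool(series=[[0,0,0,0.09],[0,0,0,0.18],[0,0,0,0.27],[0,0,0,0.36],[0,0,0,0.45],[0,0,0,0.54],[0,0,0,0.63],[0,0,0,0.72],[0,0,0,0.72],[0,0,0,0.72]])

```text
time_s: 20.95
tcp_pos: [0.6519, 0.233, 0.1718]
ee_rot: [[-0.999, -0.038, -0.001], [-0.038, 0.999, -0.0], [0.001, -0.0, -1.0]]
wrist_force: [-0.3, -0.3, 0.7]
gripper_width: 0.164
```

```bash
python3 - <<'E'
from h import *
go(.653,.235,.0795,-177.9)
c=capture("scene");u,v=proj(c,(.653,.235,.05)).astype(int)
x0,y0=u-60,v-60
cv2.imwrite("pics/g.png",cv2.resize(c["color"][y0:y0+120,x0:x0+120],(600,600),interpolation=cv2.INTER_CUBIC))
print((proj(c,(.653,.235,.003))-[x0,y0])*5)
s=telemetry.sense()["tcp_pos"];print((proj(c,s-[0,0,.067])-[x0,y0])*5)
E
```

```text
t 20.95 pos [0.6519 0.233  0.1718] yaw -177.8 j6 -120.9 F [-0.3 -0.3  0.7] w 14.3
shift [-0.01   0.017  0.769] turn 0.0
[306.3131025  362.78482766]
[303.02785505 232.71054684]
```

View pics/g.png

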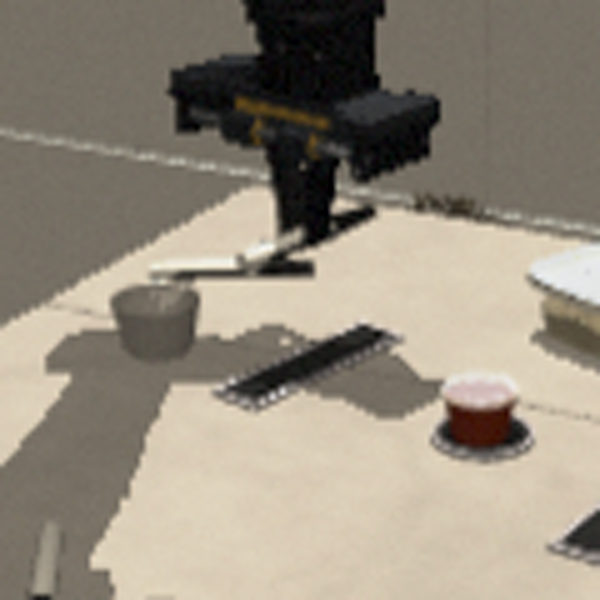

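The held pen's midpoint is (308,237) and the tray's is (308,365), parallel and matching predictions. Lowering and releasing.

Request:
drive_tool(series=[[-0.01,0.015,0.3,0],[-0.01,0.015,0.55,0],[-0.01,0.015,0.7,0],[-0.01,0.015,0.75,0],[-0.01,0.015,0.77,0],[-0.01,0.015,0.77,0],[-0.01,0.015,0.77,0]])

```text
time_s: 21.88
tcp_pos: [0.6542, 0.2361, 0.0803]
ee_rot: [[-0.999, -0.036, 0.002], [-0.036, 0.999, 0.001], [-0.002, 0.001, -1.0]]
wrist_force: [0.1, 0.0, -0.8]
gripper_width: 0.168
```

Request:
drive_tool(series=[[0,0,0,0],[0,0,0,0],[0,0,0,0],[0,0,0,0]], fingers=35)

```text
time_s: 22.38
tcp_pos: [0.6537, 0.2358, 0.0792]
ee_rot: [[-0.999, -0.036, -0.0], [-0.036, 0.999, -0.0], [0.0, -0.0, -1.0]]
wrist_force: [-0.3, -0.4, 0.6]
gripper_width: 0.392
```

Request:
drive_tool(series=[[0,0,-0.3,0],[0,0,-0.7,0],[0,0,-0.95,0],[0,0,-0.95,0]])

```text
time_s: 22.88
tcp_pos: [0.655, 0.2365, 0.1969]
ee_rot: [[-0.999, -0.036, 0.006], [-0.036, 0.999, 0.003], [-0.006, 0.003, -1.0]]
wrist_force: [-0.7, -1.0, -0.6]
gripper_width: 0.402
```

```bash
python3 - <<'E'
from h import *
c=capture("top")
# thermometer: body ends + probe tip
go(.456,-.322,.17,-90)
for p in((366,215),(420,216)): print(ray(c,p,.008))
cv2.imwrite("pics/h.png",topz(c,.012,.41,.51,-.48,-.26,3600))
E
```

```text
t 22.93 pos [0.654  0.236  0.1945] yaw -178.0 j6 -121.1 F [ 0.1 -0.1 -0.6] w 35.0
shift [ 1.815 -4.589  0.193] turn -0.768
[ 0.45966986 -0.28475483  0.008     ]
[ 0.45363608 -0.45893789  0.008     ]
```

View pics/h.png

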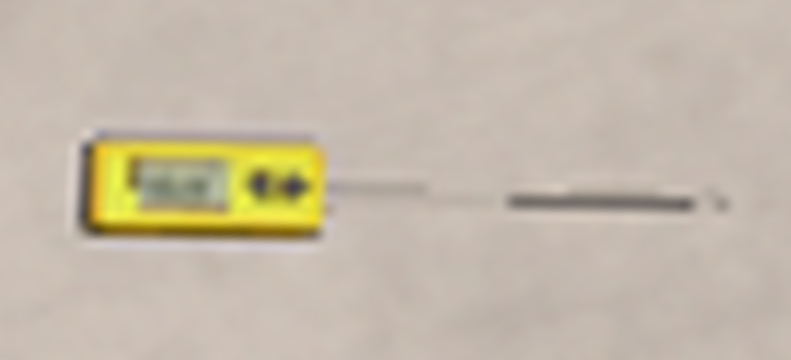

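The thermometer body spans columns 88–325 (66 mm) and the probe tip is at 728 (178 mm in all), so the grip point is (0.4575, -0.323), axis about 88.3°. Going there, and refining the tray from the first picture.

Request:
drive_tool(series=[[0.18,-0.46,0,0],[0.36,-0.92,0,0],[0.36,-0.92,0,0]], fingers=55)

```text
time_s: 23.3
tcp_pos: [0.6121, 0.1202, 0.1916]
ee_rot: [[-0.999, -0.032, -0.005], [-0.032, 0.999, -0.002], [0.005, -0.002, -1.0]]
wrist_force: [0.0, 0.7, 0.3]
gripper_width: 0.61
```

Request:
drive_tool(series=[[0.18,-0.46,0,0],[0.36,-0.92,0,0],[0.36,-0.92,0,0]])

```text
time_s: 23.68
tcp_pos: [0.5735, 0.0094, 0.192]
ee_rot: [[-0.999, -0.032, -0.004], [-0.032, 0.999, -0.001], [0.004, -0.001, -1.0]]
wrist_force: [-0.1, 0.4, 1.2]
gripper_width: 0.628
```

Request:
drive_tool(series=[[0.18,-0.46,0,0],[0.36,-0.92,0,0],[0.36,-0.92,0,0]])

```text
time_s: 24.05
tcp_pos: [0.535, -0.1018, 0.1922]
ee_rot: [[-0.999, -0.032, -0.002], [-0.032, 0.999, -0.0], [0.002, 0.0, -1.0]]
wrist_force: [0.1, 0.8, -0.3]
gripper_width: 0.632
```

Request:
drive_tool(series=[[0.18,-0.46,0,0],[0.36,-0.92,0,0],[0.36,-0.92,0,0]])

```text
time_s: 24.42
tcp_pos: [0.4965, -0.2133, 0.1924]
ee_rot: [[-0.999, -0.032, -0.001], [-0.032, 0.999, 0.0], [0.001, 0.0, -1.0]]
wrist_force: [0.1, 1.2, -1.3]
gripper_width: 0.636
```

Request:
drive_tool(series=[[0.18,-0.46,0,-0.1],[0.36,-0.92,0,-0.2],[0.36,-0.92,0,-0.3],[0.36,-0.92,0,-0.4],[0.36,-0.92,0,-0.5],[0.36,-0.92,0,-0.6],[0.36,-0.92,0,-0.7],[0.36,-0.92,0,-0.75],[0.36,-0.92,0,-0.75],[0.36,-0.92,0,-0.75]])

```text
time_s: 25.68
tcp_pos: [0.4585, -0.3227, 0.1929]
ee_rot: [[-0.036, -0.999, -0.0], [-0.999, 0.036, 0.0], [-0.0, 0.0, -1.0]]
wrist_force: [0.1, 0.7, 1.0]
gripper_width: 0.634
```

```bash
python3 - <<'E'
from h import *
go(.4575,-.323,.0755,-91.7)
c=capture("top");a=c["color"]
c["color"]=cv2.imread("pics/top0.png")
t=topz(c,.003,.54,.80,-.14,.0,2300)
g=(t.max(2)<75).astype(np.uint8)
n,l,st,ce=cv2.connectedComponentsWithStats(g);i=1+np.argmax(st[1:,4])
print(cv2.minAreaRect(np.argwhere(l==i)[:,::-1].astype(np.float32)),"x,y of rect:",[ (.80-q[1]/2300,-q[0]/2300) for q in [cv2.minAreaRect(np.argwhere(l==i)[:,::-1].astype(np.float32))[0]]])
t2=np.zeros((600,322,3),np.uint8);t2[:t.shape[0]]=t[:600]
c=capture("scene");u,v=proj(c,(.4575,-.323,.02)).astype(int);x0,y0=u-45,v-60
s=cv2.resize(c["color"][y0:y0+120,x0:x0+90],(450,600),interpolation=cv2.INTER_CUBIC)
print((proj(c,(.4575,-.323,.017))-[x0,y0])*5+[322,0],(proj(c,(.458,-.2844,.017))-[x0,y0])*5+[322,0])
cv2.imwrite("pics/i.png",np.hstack([t2,s]))
E
```

```text
t 25.68 pos [ 0.4585 -0.3227  0.1929] yaw -92.0 j6 16.5 F [0.1 0.7 1. ] w 55.2
shift [0.003 0.008 0.978] turn -0.003
((168.5395965576172, 310.7581481933594), (460.85858154296875, 107.56549072265625), 81.27830505371094) x,y of rect: [(0.6648877616550612, -0.07327808545983355)]
[549.35223217 309.31412761] [481.20882192 276.86524417]
```

View pics/i.png

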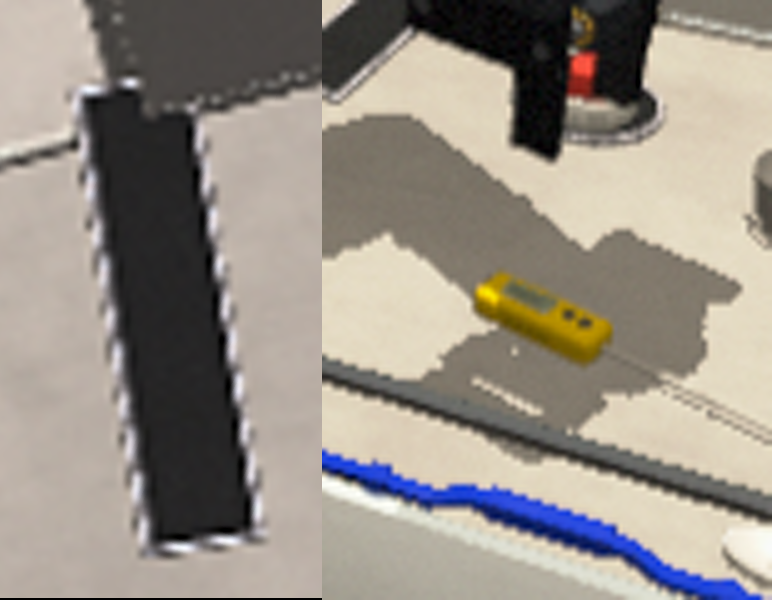

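In the left half the thermometer tray's axis is about 8.4° and its centre about (0.664, -0.0745). The wall clips its far right corner, so the thin probe will go at that end. In the right half the thermometer body is within about 1.5 px of prediction. Gripping.

Request:
drive_tool(series=[[0.01,0.005,0.4,0],[0.01,0.005,0.8,0],[0.01,0.005,0.93,0],[0.01,0.005,0.97,0],[0.01,0.005,0.98,0],[0.01,0.005,0.98,0]])

```text
time_s: 26.52
tcp_pos: [0.4579, -0.3251, 0.0772]
ee_rot: [[-0.035, -0.999, 0.003], [-0.999, 0.035, -0.001], [0.001, -0.003, -1.0]]
wrist_force: [0.7, 0.2, 0.5]
gripper_width: 0.631
```

Request:
drive_tool(series=[[0,0,0,0],[0,0,0,0],[0,0,0,0],[0,0,0,0],[0,0,0,0],[0,0,0,0]], fingers=15)

```text
time_s: 27.28
tcp_pos: [0.4574, -0.3249, 0.0759]
ee_rot: [[-0.035, -0.999, 0.001], [-0.999, 0.035, -0.0], [0.0, -0.001, -1.0]]
wrist_force: [0.5, 0.1, 2.0]
gripper_width: 0.296
```

Request:
drive_tool(series=[[0,0,-0.2,0],[0,0,-0.5,0],[0,0,-0.9,0],[0,0,-0.9,0]])

```text
time_s: 27.78
tcp_pos: [0.4585, -0.3255, 0.1874]
ee_rot: [[-0.034, -0.999, 0.007], [-0.999, 0.034, -0.003], [0.003, -0.007, -1.0]]
wrist_force: [0.5, 0.7, -0.7]
gripper_width: 0.294
```

```bash
python3 - <<'E'
from h import *
go(.6115,-.082,.18,8.4)
E
```

```text
t 27.77 pos [ 0.4585 -0.3255  0.1874] yaw -92.0 j6 16.8 F [ 0.5  0.7 -0.7] w 25.6
shift [-2.072 -1.204  0.064] turn -0.876
```

Thermometer held, opening 25.6 mm. Carrying it to the tray and turning.

Request:
drive_tool(series=[[-0.4,-0.25,0,0],[-0.8,-0.5,0,0],[-1,-0.6,0,0],[-1,-0.6,0,0]])

```text
time_s: 28.28
tcp_pos: [0.5332, -0.2055, 0.1821]
ee_rot: [[-0.032, -0.999, -0.003], [-0.999, 0.032, 0.001], [-0.001, 0.003, -1.0]]
wrist_force: [-0.4, 0.4, -0.7]
gripper_width: 0.295
```

Request:
drive_tool(series=[[-0.4,-0.25,0,0],[-0.8,-0.5,0,0],[-1,-0.58,0,0],[-1,-0.58,0,0]])

```text
time_s: 28.78
tcp_pos: [0.6066, -0.0891, 0.1823]
ee_rot: [[-0.034, -0.999, -0.003], [-0.999, 0.034, 0.0], [0.0, 0.003, -1.0]]
wrist_force: [-0.1, -0.7, -1.1]
gripper_width: 0.294
```

Request:
drive_tool(series=[[-0.07,0,0,-0.09],[-0.07,0,0,-0.18],[-0.07,0,0,-0.27],[-0.07,0,0,-0.36],[-0.07,0,0,-0.45],[-0.07,0,0,-0.54],[-0.07,0,0,-0.63],[-0.07,0,0,-0.72],[-0.07,0,0,-0.8],[-0.07,0,0,-0.87]])

```text
time_s: 30.02
tcp_pos: [0.6058, -0.0833, 0.1829]
ee_rot: [[0.991, 0.136, -0.002], [0.136, -0.991, -0.0], [-0.002, -0.0, -1.0]]
wrist_force: [0.4, -0.3, -0.3]
gripper_width: 0.298
```

Request:
drive_tool(series=[[0,0,0,0],[0,0,0,0],[0,0,0,0]])

```text
time_s: 30.4
tcp_pos: [0.607, -0.0819, 0.1835]
ee_rot: [[0.991, 0.132, -0.0], [0.132, -0.991, -0.0], [-0.0, -0.0, -1.0]]
wrist_force: [0.4, -0.1, -1.1]
gripper_width: 0.295
```

```bash
python3 - <<'E'
from h import *
go(.6125,-.082,.0795,8.4)
c=capture("scene");u,v=proj(c,(.664,-.0745,.05)).astype(int);x0,y0=u-80,v-60
print(x0,y0)
cv2.imwrite("pics/j.png",cv2.resize(c["color"][y0:y0+120,x0:x0+160],(800,600),interpolation=cv2.INTER_CUBIC))
f=lambda p:((proj(c,p)-[x0,y0])*5).round()
k=np.array([.989,.146,0]);C=np.array([.664,-.0745,.003])
print("tray ends",f(C-.099*k),f(C+.099*k))
s=telemetry.sense();R=s["ee_rot"];T=s["tcp_pos"]-[0,0,.067]
print("held body end, tip",f(T-R[:,0]*.041),f(T+R[:,0]*.137))
E
```

```text
t 30.4 pos [ 0.607  -0.0819  0.1835] yaw 7.6 j6 90.2 F [ 0.4 -0.1 -1.1] w 25.7
shift [0.046 0.007 0.867] turn -0.007
262 141
tray ends [322. 436.] [465. 313.]
held body end, tip [327. 263.] [466. 165.]
```

View pics/j.png

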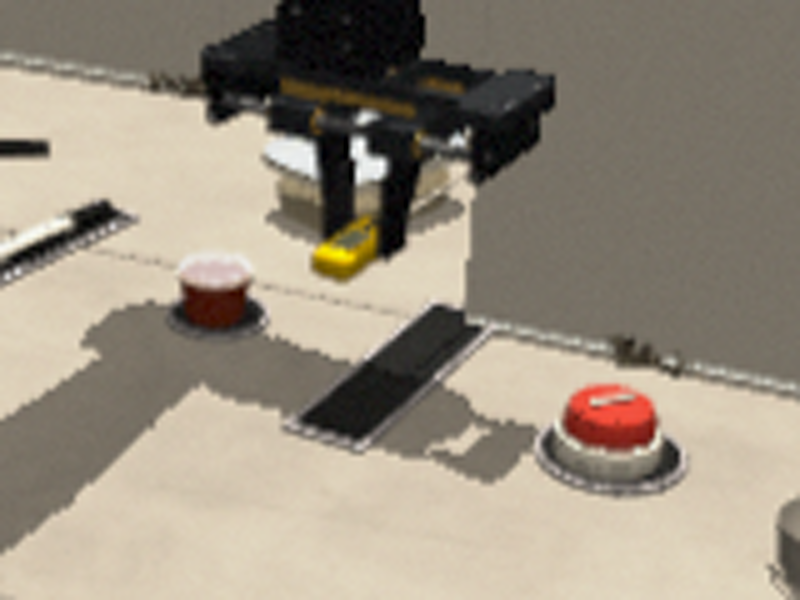

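The thermometer body end is at (335,262) and the tray's near end at (327,437), both offset alike from prediction, so it is aligned. Lowering and releasing.

Request:
drive_tool(series=[[0.045,0.005,0.3,-0.005],[0.045,0.005,0.6,-0.005],[0.045,0.005,0.77,-0.005],[0.045,0.005,0.84,-0.005],[0.045,0.005,0.865,-0.005],[0.045,0.005,0.865,-0.005],[0.045,0.005,0.865,-0.005]])

```text
time_s: 31.32
tcp_pos: [0.6132, -0.0813, 0.0809]
ee_rot: [[0.99, 0.144, 0.002], [0.144, -0.99, 0.0], [0.002, 0.0, -1.0]]
wrist_force: [-0.1, -0.2, -0.7]
gripper_width: 0.299
```

Request:
drive_tool(series=[[0,0,0,0],[0,0,0,0],[0,0,0,0],[0,0,0,0]], fingers=45)

```text
time_s: 31.82
tcp_pos: [0.6126, -0.0813, 0.0799]
ee_rot: [[0.99, 0.144, 0.0], [0.144, -0.99, -0.0], [0.0, 0.0, -1.0]]
wrist_force: [-0.3, 0.9, 0.2]
gripper_width: 0.513
```

Request:
drive_tool(series=[[0,0,-0.3,0],[0,0,-0.7,0],[0,0,-0.95,0],[0,0,-0.95,0]])

```text
time_s: 32.33
tcp_pos: [0.614, -0.0813, 0.1971]
ee_rot: [[0.99, 0.144, 0.007], [0.144, -0.99, 0.0], [0.007, 0.001, -1.0]]
wrist_force: [0.2, -0.2, -1.1]
gripper_width: 0.523
```

Request:
drive_tool(series=[[-0.5,0,-0.1,0],[-1,0,-0.3,0],[-1,0,-0.3,0]])

```text
time_s: 32.7
tcp_pos: [0.4906, -0.0991, 0.2304]
ee_rot: [[0.99, 0.143, -0.0], [0.143, -0.99, 0.0], [-0.0, -0.001, -1.0]]
wrist_force: [0.8, -0.6, 0.4]
gripper_width: 0.519
```

Request:
drive_tool(series=[[-0.5,0,0,0],[-1,0,0,0],[-1,0,0,0],[-1,0,0,0]])

```text
time_s: 33.2
tcp_pos: [0.3761, -0.1157, 0.2298]
ee_rot: [[0.99, 0.144, 0.001], [0.144, -0.99, -0.0], [0.001, 0.0, -1.0]]
wrist_force: [0.5, 0.1, 0.9]
gripper_width: 0.514
```

```bash
python3 - <<'E'
from h import *
go(.4,0,.2)
c=capture("top")
cv2.imwrite("pics/k.png",topz(c,.012,.54,.79,-.30,.30,1330))
c=capture("scene");u,v=proj(c,(.66,0,.02)).astype(int);x0,y0=u-100,v-65
cv2.imwrite("pics/l.png",cv2.resize(c["color"][y0:y0+140,x0:x0+200],(800,560),interpolation=cv2.INTER_CUBIC))
E
```

```text
t 33.2 pos [ 0.3761 -0.1157  0.2298] yaw 8.3 j6 91.4 F [0.5 0.1 0.9] w 44.7
shift [ 0.336 -0.926  0.249] turn 0
```

View pics/k.png

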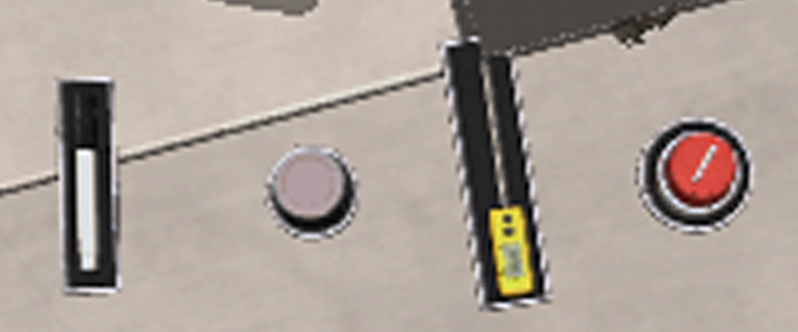

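View pics/l.png

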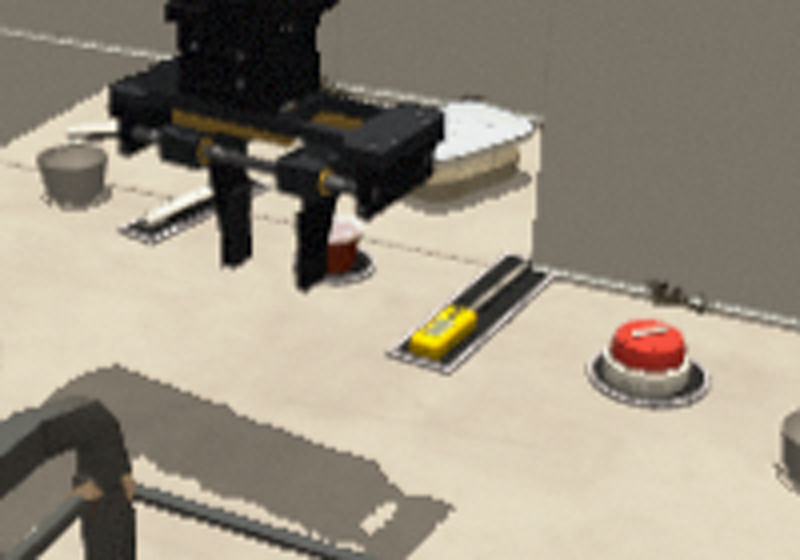

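The pot, timer and pen look right: corrected offsets are about 1, 3 and 5 mm. The thermometer sits about 6 mm toward the near rim, so I'll look closer.

```bash
python3 - <<'E'
from h import *
c=capture("top");t=topz(c,.02,.55,.63,-.13,-.04,5000)
s=capture("scene");u,v=proj(s,(.59,-.085,.01)).astype(int);x0,y0=u-20,v-20
s2=cv2.resize(s["color"][y0:y0+40,x0:x0+35],(350,400),interpolation=cv2.INTER_CUBIC)
cv2.imwrite("pics/m.png",np.hstack([t[:400,:450],s2]))
k=np.array([.989,.146,0]);C=np.array([.664,-.0745,.006])
print("inner near edge, rect px",[ (5000*(-.04-p[1]),5000*(.63-p[0])) for p in [ray(c,proj(c,C-.099*k),.02)]])
E
```

```text
Traceback (most recent call last):
ValueError: all the input array dimensions except for the concatenation axis must match exactly, but along dimension 0, the array at index 0 has size 399 and the array at index 1 has size 400
```

```bash
python3 - <<'E'
from h import *
c=capture("top");t=cv2.resize(topz(c,.02,.55,.63,-.13,-.04,5000),(450,400))
s=capture("scene");u,v=proj(s,(.59,-.085,.01)).astype(int);x0,y0=u-20,v-20
s2=cv2.resize(s["color"][y0:y0+40,x0:x0+35],(350,400),interpolation=cv2.INTER_CUBIC)
cv2.imwrite("pics/m.png",np.hstack([t,s2]))
k=np.array([.989,.146,0]);C=np.array([.664,-.0745,.006])
print("inner near edge, rect px",[ (5000*(-.04-p[1]),5000*(.63-p[0])) for p in [ray(c,proj(c,C-.099*k),.02)]])
E
```

```text
inner near edge, rect px [(np.float64(239.0399893954281), np.float64(333.9191100676947))]
```

View pics/m.png

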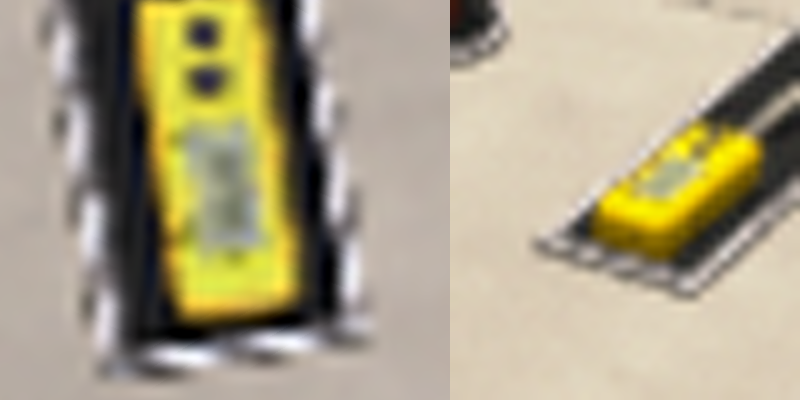

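The body lies flat inside the rim, but its end is only about 2 mm from the near lip, roughly 8 mm off centre. There is ample time, so I'll regrip it and shift it 5 mm along the tray for margin.

Request:
drive_tool(series=[[0.5,0,0,0],[1,0,0,0],[1,0,0,0],[1,0,0,0]])

```text
time_s: 34.0
tcp_pos: [0.4934, -0.0985, 0.2289]
ee_rot: [[0.99, 0.144, -0.003], [0.144, -0.99, 0.0], [-0.002, -0.0, -1.0]]
wrist_force: [-0.2, 0.1, -0.1]
gripper_width: 0.516
```

Request:
drive_tool(series=[[0.5,0,0,0],[1,0,0,0],[1,0,0.1,0],[1,0,0.3,0],[1,0,0.3,0],[1,0,0.3,0]])

```text
time_s: 34.75
tcp_pos: [0.6121, -0.0816, 0.195]
ee_rot: [[0.99, 0.144, 0.001], [0.144, -0.99, -0.0], [0.001, 0.0, -1.0]]
wrist_force: [0.0, 0.0, 0.8]
gripper_width: 0.516
```

Request:
drive_tool(series=[[0,0,0.3,0],[0,0,0.6,0],[0,0,0.8,0],[0,0,0.9,0],[0,0,0.95,0],[0,0,0.95,0],[0,0,0.95,0]])

```text
time_s: 35.62
tcp_pos: [0.6132, -0.0813, 0.081]
ee_rot: [[0.99, 0.144, 0.002], [0.144, -0.99, 0.0], [0.002, 0.0, -1.0]]
wrist_force: [1.2, 0.9, 0.7]
gripper_width: 0.519
```

Request:
drive_tool(series=[[0,0,0,0],[0,0,0,0],[0,0,0,0],[0,0,0,0],[0,0,0,0]], fingers=15)

```text
time_s: 36.25
tcp_pos: [0.6127, -0.0813, 0.0801]
ee_rot: [[0.99, 0.144, 0.0], [0.144, -0.99, -0.0], [0.0, 0.0, -1.0]]
wrist_force: [-0.8, -0.5, 1.7]
gripper_width: 0.291
```

Request:
drive_tool(series=[[0,0,-0.04,0],[0,0,-0.04,0],[0.02,0,-0.04,0],[0.045,0,-0.04,0],[0.045,0,-0.04,0],[0.045,0,-0.02,0],[0.045,0,0,0],[0.045,0,0,0],[0.045,0,0,0]])

```text
time_s: 37.38
tcp_pos: [0.6179, -0.0805, 0.0801]
ee_rot: [[0.99, 0.144, -0.0], [0.144, -0.99, -0.0], [-0.0, 0.0, -1.0]]
wrist_force: [-1.9, 0.3, 2.0]
gripper_width: 0.295
```

Request:
drive_tool(series=[[0,0,0,0],[0,0,0,0],[0,0,0,0],[0,0,0,0]], fingers=45)

```text
time_s: 37.88
tcp_pos: [0.618, -0.0806, 0.0797]
ee_rot: [[0.99, 0.144, -0.0], [0.144, -0.99, -0.0], [-0.0, -0.0, -1.0]]
wrist_force: [-0.1, 0.5, -1.0]
gripper_width: 0.506
```

Request:
drive_tool(series=[[0,0,-0.3,0],[0,0,-0.7,0],[0,0,-0.95,0],[0,0,-0.95,0]])

```text
time_s: 38.38
tcp_pos: [0.6194, -0.0805, 0.1971]
ee_rot: [[0.99, 0.144, 0.007], [0.144, -0.99, 0.0], [0.007, 0.001, -1.0]]
wrist_force: [0.1, -0.6, -0.2]
gripper_width: 0.515
```

Request:
drive_tool(series=[[-0.5,0,-0.1,0],[-1,0,-0.3,0],[-1,0,-0.3,0]])

```text
time_s: 38.75
tcp_pos: [0.4959, -0.0983, 0.2304]
ee_rot: [[0.99, 0.143, -0.0], [0.143, -0.99, 0.0], [-0.0, -0.001, -1.0]]
wrist_force: [0.8, 1.1, 0.1]
gripper_width: 0.521
```

Request:
drive_tool(series=[[-0.5,0,0,0],[-1,0,0,0],[-1,0,0,0],[-1,0,0,0]])

```text
time_s: 39.25
tcp_pos: [0.3814, -0.115, 0.2298]
ee_rot: [[0.99, 0.144, 0.001], [0.144, -0.99, -0.0], [0.001, 0.0, -1.0]]
wrist_force: [-0.3, 0.4, 0.2]
gripper_width: 0.518
```

```bash
python3 - <<'E'
from h import *
c=capture("top");t=cv2.resize(topz(c,.012,.54,.79,-.38,.36,1080),(799,270))
s=capture("scene");u,v=proj(s,(.62,-.08,.01)).astype(int);x0,y0=u-50,v-20
s2=cv2.resize(s["color"][y0:y0+40,x0:x0+100],(799,320),interpolation=cv2.INTER_CUBIC)
cv2.imwrite("pics/n.png",np.vstack([t,s2]))
E
```

```text
(no output)
```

View pics/n.png

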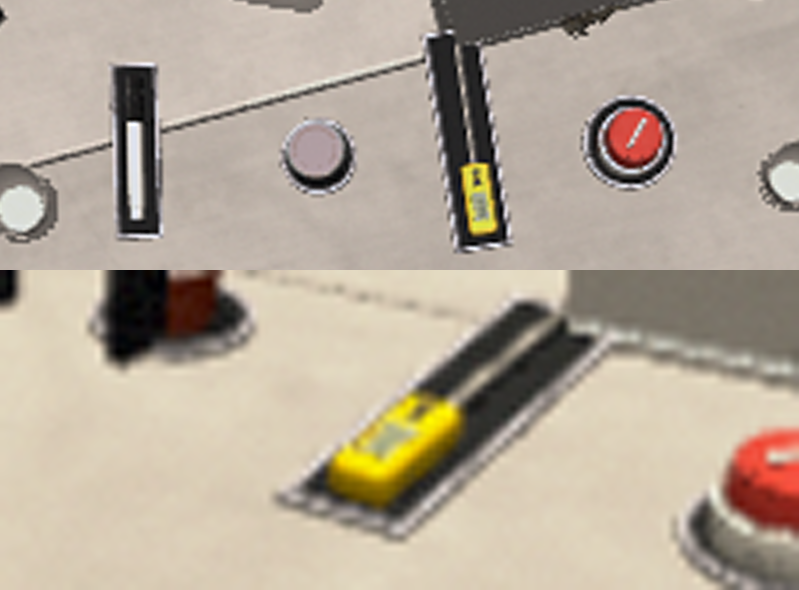

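The thermometer now has clear black floor on all sides. All four items lie in their trays, the cups haven't moved, and the arm is clear. Handing in.

```bash
python3 -c "
from station import order;print(order.finish_job())"
```

```text
the job is handed in; nothing more can be done
None
```

All four items are in their own trays, and I handed the job in at about 39 s of the 109 s allowed; no verdict is reported.

- **Fit:** Last checks in the camera images put the pot about 1 mm, the timer about 3 mm and the pen about 5 mm from their tray centres. The timer and pot stand upright, and the pen lies along its tray.
- **Thermometer:** It first sat about 8 mm off centre, with its body close to the near lip. I gripped it again and moved it 5 mm along the tray. The last picture shows black floor clear around its body.
- **Cups and forces:** Neither steel cup was touched, and both look unmoved in the pictures. Wrist forces at the end of each move stayed under 3 N.
- **Disagreements:**
    - The two cameras differed by about 2–5 mm in position.
    - The wall hides one far corner of the thermometer tray in the top view, so that end was checked only from the scene camera.

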